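# Pry the retaining ring off the tile stage and stow it in the tilt-out bin

### The job

The glass tile on the rotary stage has to be changed, so strip its spindle: take the hooked pick from the white dish, hook it into the loop of the retaining ring and pull the ring sideways out of its groove, without touching the ring with the gripper while it is still on the spindle. Then put the ring away with the spares inside the tilt-out bin (tilt the bin forward by its tab to get in) and lay the pick back in the dish, leaving the other things on the table where they are.

Things in the scene. Friction and masses are not known exactly. Their poses are not given: they have to be found in the camera images.
- pick: hooked pick, 80 g, lying in the dish: wooden handle 100 x 24 x 24 (long along its x), brass ferrule 15 across and 10 long, steel shank 5 across running out along +x on the handle's axis, ending in a right-angle hook of 4 mm wire pointing to its -z (down, as it lies). Origin: under the handle's centre, on its underside
- pick_grip (a point): centre of the pick's handle, 12 above its underside; same axes as the pick. The hook is 120 ahead along +x; it reaches 11.5 below the shank's axis, so 9 of it stand below the shank's underside
- pick_tip (a point): lowest end of the pick's hook: 120 along +x and 11.5 along -z from pick_grip
- ring: retaining ring, 48 g, of 5 mm round spring wire, level in the spindle groove: two sprung legs clasp the groove and join towards its +x in a closed pry loop standing out beside the spindle. 46 long (x -14 to 32.5), 30 wide. Origin: centre of the clasped circle, underside; x points out through the loop, z up
- ring_center (a point): centre of the ring's clasped circle, half-way up the wire. Pulled level along its +x the ring comes off: it gives with a snap (peak 10 to 15 N) within the first 10 mm, its legs clear the spindle after about 27 mm, and it drops 3 mm on to the tile
- ring_loop (a point): middle of the pry loop, half-way up the wire, 22 along the ring's +x from ring_center. Seated, the gap in the loop here reaches 6 towards the spindle, 5 outwards and 5 to either side, open above and below, with 3 free under the wire down to the tile. The loop is rigid, 22 wide outside and 5 thick; once the ring lies on the tile it can be gripped here across its y
- seat (a point): where ring_center lies when the ring is in the groove: on the axis of the stage's upright steel spindle, 53.5 above the table. Spindle 26 across, ending 12.5 above this point; groove 19 across, 7 high; below it a collar 32 across and 3 high on the frosted glass tile, whose top lies 5.5 below this point. x, y along the tile's sides
- stage: rotary stage, bolted down; origin under the spindle's axis at table height: grey base 170 x 170 x 22, aluminium drum 150 across, frosted glass tile 160 x 160 x 8, its top 48 above the table; a small black knob sticks out 114 from the axis along +y, 12 above the table
- dish_in (a point): centre of the inner floor of the white melamine dish (fixed): inside 242 (its x) x 137 (its y), floor 4 above the table, rim 18 above the table
- bin (a joint): tilt of the tilt-out bin, rad: 0 shut (as it starts), 0.8 fully tilted forward; its pivot is stiff, so the bin stays where it is left (about 3 N at the tab moves it)
- bin_hinge (a point): middle of the clear plastic bin's pivot at its front bottom edge, 12 above the table. Axes turn with the bin: shut, x points to the back, z up; tilting moves the top towards -x about y. Inside the bin: x 0 to 82, y -55 to 55, floor top at z 4, front wall 104 high, sides falling to 50 at the back, open on top
- bincase: grey case of the bin, fixed, origin at the centre of its underside: 110 deep (its x), 130 wide, 118 high; its flat roof covers the shut bin. Its front (-x) is open; the bin's pivot lies 8 inside the front edge
- bin_tab (a point): middle of the top edge of the pull tab on the bin's front wall: upright tab 8 thick, 60 wide, 150 above bin_hinge along the bin's z and 3 along its -x, standing 44 above the case's roof when shut, with free room before and behind; can be pinched, or pushed from behind
- bin_inside (a point): a point in the bin, 30 along x and 30 along z of bin_hinge; two loose spare rings of the same kind lie on the bin's floor
- prism: turquoise glazed ceramic hexagonal prism, 48 across corners, 70 tall, standing; bystander, origin at the centre of its underside
- trysquare: steel try square lying flat: stock 16 x 100 x 18, blade 150 x 28 x 3; bystander, origin at the centre of its underside (of the stock)
- corner1: chromed three-way corner joint, 24 mm cube with three 18 mm round stubs 22 long, 46 tall; bystander, origin at the centre of its underside (of the cube)
- corner2: chromed three-way corner joint, same as corner1; bystander, origin at the centre of its underside (of the cube)
- loupe: black loupe, 42 across, 36 tall, standing; bystander, origin at the centre of its underside
- oiler: clear plastic oil bottle, 36 across, 75 tall, standing; bystander, origin at the centre of its underside
Things that resemble listed ones, but are neither listed nor needed, are in the scene too. Several things look just like the pick: the one meant starts farthest from the robot's base. What is shaped like the bincase but red is not meant.

How it is judged:
On the way:
1. the retaining ring has been pulled off the spindle, the gripper not touching it (horizontal distance between ring_center and seat above 0.025 m and contact force between the fingers and ring below 0.5 N), for 0.1 s.
At the end, for the whole second after the job is handed in: The ring lies at rest inside the tilt-out bin (its centre within the walls, under 90 mm up the front wall; bin tilted or shut), and the pick lies at rest in the dish, handle centre and hook tip both within its walls and less than 26 mm above its floor (x of ring_center in the frame of bin_hinge between -0.002 and 0.085 m and y of ring_center in the frame of bin_hinge between -0.058 and 0.058 m and z of ring_center in the frame of bin_hinge between 0 and 0.09 m and x of pick_grip in the frame of dish_in between -0.124 and 0.124 m and y of pick_grip in the frame of dish_in between -0.071 and 0.071 m and z of each of pick_grip, pick_tip in the frame of dish_in below 0.026 m and x of pick_tip in the frame of dish_in between -0.124 and 0.124 m and y of pick_tip in the frame of dish_in between -0.071 and 0.071 m and linear speed of each of ring, pick below 0.03 m/s); the robot touches nothing.
It fails at once if the gripper or arm touches the ring while it is still on the spindle (within 20 mm of its seat) (distance between ring_center and seat below 0.02 m and contact force between any of the fingers, the arm and ring above 0.5 N).
It fails at once if a bystander is moved more than 30 mm (distance of any of prism, trysquare, corner1, corner2, loupe, oiler from where it was at the start of the episode above 0.03 m).
It also fails if it takes over 72 s, if anything falls off the work surface, if the arm or the gripper's body presses on something with over 40 N, if the wrist force passes 120 N, or if a joint passes its speed limit or range.

### The arm

A 7-joint arm with a two-finger parallel gripper is mounted at the origin on the work surface. World frame = base frame: x ahead of the robot, y to its left, z up, the work surface at z = 0. Lengths are in m, angles in rad, forces in N, time in s.
With the tool pointing down it reaches from about 0.35 to 0.9 m from the base axis. Payload 8.1 kg.
Tool frame: the origin (TCP) lies at the very end of the fingers, on their centre line; the grasp point (between the pads) lies 19 mm behind it; x points along the fingers, y is the direction in which the jaws open and shut, and the axes are right-handed (so a half turn about x gives the same grasp; the last joint's range is limited). The gripper opens to 92 mm and grips with 3 to 60 N. Pads are 19 mm wide; open, the fingers measure 130 mm over their backs; the gripper's body (75 mm by 190 mm) begins 47 mm behind the grasp point.
Start: joints at [-1.216, 0.434, 0.025, 1.573, -0.012, 1.134, -0.075], TCP at [0.276, 0.561, 0.227] pointing down, gripper open.
Joint ranges: [-2.62, 2.62], [-0.44, 2.09], [-1.27, 1.32], [0.08, 2.57], [-1.32, 4.46], [0.12, 2], [-2.74, 2.74]. Speed limits (rad/s): [2.22, 2.22, 3.01, 3.01, 3.14, 3.14, 3.14].

### API

Orientations are given as a rotation vector (axis times angle).
In Python, from cell import * gives the robot as it stands.
- The arm moves only by the shell command python3 -m handwheel 'ROWS' [FORCE]. ROWS is JSON, a list of rows, each a list of 7 numbers: the opening, from 0 (shut) to 1 (fully open), then the shift along the tool's x, y, z in m, then the turn, a rotation vector about the tool's x, y, z in rad. A call has 1 to 10 rows; each row shifts and turns the commanded pose from where the row before left it, along the tool's axes as they then stand; what a row does not reach is not made up. A row lasts 1/10 s, in which the tool goes at most 50 mm and 8.59 degrees, less where a joint would pass 70% of its speed; a pose out of reach is approached as far as the arm can. A call is refused whole if a number of a shift passes 0.05 or a number of a turn 0.15, either way. A call with a gripper value outside its range is refused whole. The fingers move at their own pace and stop on an object; FORCE is the grip in N (left out, the last holds). Time passes only in rows, so rows that do not move let the fingers close. It gives the time, the measured TCP pose, the force and the opening at its end, in the units of the state.
- observe(): the state, without advancing time (a new reading comes with each control period).
- get_image(name): name is "scene" or "top" or "wrist"; returns (picture, depth): 400x640x3 uint8, blue, green, red; 400x640 float32, m along the optical axis (not along the pixel's ray), 0 where there is no reading.
- get_calibration(name): a dict with "camera_matrix" (3x3 intrinsics, pixels), "pose" (4x4, takes a point from camera to world coordinates). Camera axes: x right, y down, z forward; pixel columns grow to the right and rows downward; lengths in m; the calibration is good to about 2 mm. A picture is of the moment at which its call begins: read the wrist's pose just before it. get_calibration takes no time and is no camera call; for the wrist camera it gives the pose at the moment of the call.
- sign_off(): hands the job in, once; it reports no verdict.
The state is a dict: "clock": time; "joints": joint angles; "dq": joint speeds; "joint_efforts": joint torques, N m; "position": TCP position; "ee_rot": TCP orientation; "force": force on the tool from outside, world axes, zero at the start; "ft_torque": the same for the moment, N m; "width": opening from 0.0 (shut) to 1.0 (fully open).
Only numpy, scipy, OpenCV 4.12 (cv2) and the standard library are available. Lean on these libraries where they do the work, as an engineer would, in place of code of your own. Each camera call takes 0.05 s, during which the arm holds its last target. There are 200 camera calls.

## Working session

There is one attempt and no reset: what is moved stays moved. The work goes in short steps, Python scripts to look and compute and a shell command to move; the robot and the scene stay as the last step left them, time stands still between calls to the robot, and variables do not carry over. Pictures are saved under pics/ and viewed, about 8 in all and at most 12, crops included, and the job is handed in when it is done.

```bash
ls; mkdir -p pics
cat > h.py <<'E'
from cell import *
import numpy as np, cv2
from scipy.spatial.transform import Rotation as R
def snap(n,f):
    c=get_calibration(n); im,d=get_image(n); cv2.imwrite('pics/'+f+'.png',im); np.savez('pics/'+f+'.npz',im=im,d=d,K=c['camera_matrix'],P=c['pose']); return im,d
def load(f):
    z=np.load('pics/'+f+'.npz'); return z['im'],z['d'],z['K'],z['P']
def ray(f,u,v,z):
    im,d,K,P=load(f); r=P[:3,:3]@np.linalg.inv(K)@np.array([u,v,1.]); o=P[:3,3]; return o+r*(z-o[2])/r[2]
def pt(f,u,v):
    im,d,K,P=load(f); r=np.linalg.inv(K)@np.array([u,v,1.])*d[int(v),int(u)]; return P[:3,:3]@r+P[:3,3]
def cloud(f):
    im,d,K,P=load(f); v,u=np.mgrid[:400,:640]; r=np.stack([u,v,np.ones_like(u)],-1)@np.linalg.inv(K).T*d[...,None]; return r@P[:3,:3].T+P[:3,3]
E
python3 - <<'E'
from h import *
np.set_printoptions(precision=3,suppress=True)
snap('top','top0');snap('scene','sc0')
for n in('top','scene','wrist'): print(get_calibration(n))
print(observe())
E
```

```text
pics
{'camera_matrix': array([[441.533,   0.   , 317.492],
       [  0.   , 441.533, 197.976],
       [  0.   ,   0.   ,   1.   ]]), 'pose': array([[ 0.004, -0.985,  0.17 ,  0.38 ],
       [-1.   , -0.002,  0.011,  0.02 ],
       [-0.011, -0.17 , -0.985,  1.282],
       [ 0.   ,  0.   ,  0.   ,  1.   ]])}
{'camera_matrix': array([[455.081,   0.   , 324.364],
       [  0.   , 455.081, 202.604],
       [  0.   ,   0.   ,   1.   ]]), 'pose': array([[ 0.191,  0.735, -0.65 ,  1.346],
       [ 0.982, -0.15 ,  0.119, -0.128],
       [-0.01 , -0.661, -0.75 ,  1.051],
       [ 0.   ,  0.   ,  0.   ,  1.   ]])}
{'camera_matrix': array([[353.457,   0.   , 315.465],
       [  0.   , 353.457, 201.301],
       [  0.   ,   0.   ,   1.   ]]), 'pose': array([[ 0.443,  0.858,  0.26 ,  0.205],
       [ 0.897, -0.424, -0.129,  0.596],
       [-0.001,  0.29 , -0.957,  0.384],
       [ 0.   ,  0.   ,  0.   ,  1.   ]])}
{'clock': 0.1, 'joints': array([-1.216,  0.435,  0.025,  1.574, -0.012,  1.134, -0.075]), 'dq': array([-0.001, -0.001, -0.001, -0.002, -0.   ,  0.002, -0.001]), 'joint_efforts': array([  0.004, -66.913,   0.988, -31.515,  -0.061,   0.037,   0.   ]), 'position': array([0.276, 0.56 , 0.226]), 'ee_rot': array([ 0.358,  1.541, -0.36 ]), 'force': array([ 0.083,  0.639, -0.063]), 'ft_torque': array([ 0.045,  0.062, -0.02 ]), 'width': 0.9989104086341485}
```

View pics/top0.png

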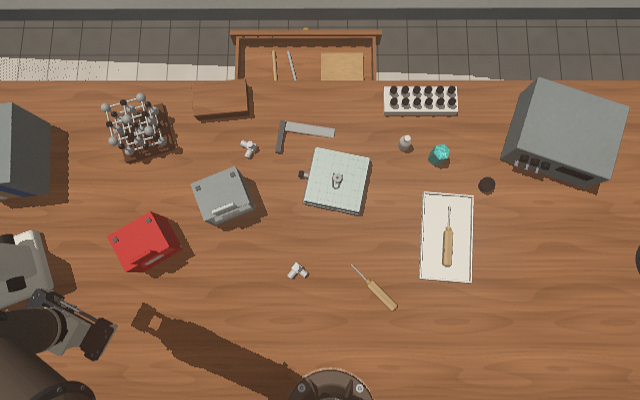

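View pics/sc0.png

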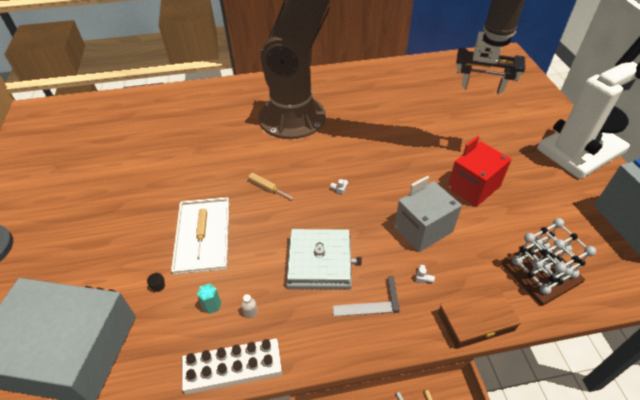

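The top view shows the dish at (447,237) with the pick pointing up (handle 447,247; hook 449,208). It also shows the stage at (337,181), the grey bin at (222,195) with its tab near (230,212), and bystanders all around.

```bash
cat > a.py <<'E'
from h import *
np.set_printoptions(precision=4,suppress=True)
im,d,K,P=load('top0'); C=cloud('top0'); hsv=cv2.cvtColor(im,cv2.COLOR_BGR2HSV)
def rect(m,x0,x1,y0,y1,z,name):
    M=np.zeros(m.shape,np.uint8); M[y0:y1,x0:x1]=m[y0:y1,x0:x1]
    n,L,s,c=cv2.connectedComponentsWithStats(M); k=1+np.argmax(s[1:,4]); M=(L==k).astype(np.uint8)
    cs=max(cv2.findContours(M,0,2)[0],key=cv2.contourArea); b=cv2.boxPoints(cv2.minAreaRect(cs))
    w=np.array([ray('top0',u,v,z) for u,v in b]); e=w[1]-w[0]; g=w[2]-w[1]
    print(name,'c',w.mean(0),'sides',np.linalg.norm(e),np.linalg.norm(g),'ang',np.degrees(np.arctan2(e[1],e[0])),s[k,4],'zmed',np.median(C[...,2][M>0]))
    return M
S=hsv[...,1];V=hsv[...,2];H=hsv[...,0];Z=C[...,2]
rect((S<60)&(V>150),410,485,185,290,.018,'dish')
rect((Z>.040)&(Z<.056),290,385,140,225,.048,'tile')
rect((Z>.108)&(Z<.128),180,265,150,240,.118,'roof')
M=rect((Z>.135)&(Z<.19),180,265,150,240,.162,'tab')
print('tab pts',C[M>0].min(0),C[M>0].max(0))
M=rect((Z>.0585)&(Z<.08),315,360,160,205,.066,'spindle')
p=rect((S>70)&(V>90)&(H>5)&(H<35),435,465,205,275,.024,'handle')
for n,(u,v) in dict(prism=(440,155),oiler=(405,143),loupe=(487,185),c1=(249,149),c2=(297,270),knob=(304,174)).items(): print(n,pt('top0',u,v))
o=[cv2.resize(im[y:y+60,x:x+60],(390,390),interpolation=cv2.INTER_CUBIC) for x,y in((195,160),(307,150))]+[cv2.resize(im[190:290,415:480],(254,390),interpolation=cv2.INTER_CUBIC)]
cv2.imwrite('pics/crop0.png',cv2.resize(np.hstack(o),(800,302)))
E
python3 a.py
```

```text
dish c [ 0.4886 -0.3338  0.018 ] sides 0.2562767944181371 0.15222162890742644 ang -4.415726073067899 4040 zmed 0.004879970558965052
tile c [ 0.6496 -0.0191  0.048 ] sides 0.16151174439113003 0.162454437831295 ang -10.653964176301118 2971 zmed 0.048183615644752376
roof c [0.5946 0.2975 0.118 ] sides 0.13244553253446417 0.11177410256602678 ang -67.79569403304119 1832 zmed 0.1180996375937412
tab c [0.5466 0.2757 0.162 ] sides 0.06058231407137703 0.013210800196894077 ang -67.58598061093231 114 zmed 0.160135383634758
tab pts [0.5347 0.2501 0.1367] [0.5635 0.3048 0.1688]
spindle c [ 0.6494 -0.0204  0.066 ] sides 0.022564631188929183 0.023058008025895072 ang -89.93109217702491 70 zmed 0.0657852129093438
handle c [ 0.4596 -0.3327  0.024 ] sides 0.1080944054586976 0.027037292374910146 ang -5.381059149248885 347 zmed 0.02739310125476835
prism [ 0.7118 -0.3107  0.0724]
oiler [ 0.7531 -0.2173  0.0518]
loupe [ 0.6331 -0.4511  0.0362]
c1 [0.7435 0.238  0.0222]
c2 [0.3907 0.0918 0.024 ]
knob [0.6683 0.0747 0.0204]
```

View pics/crop0.png

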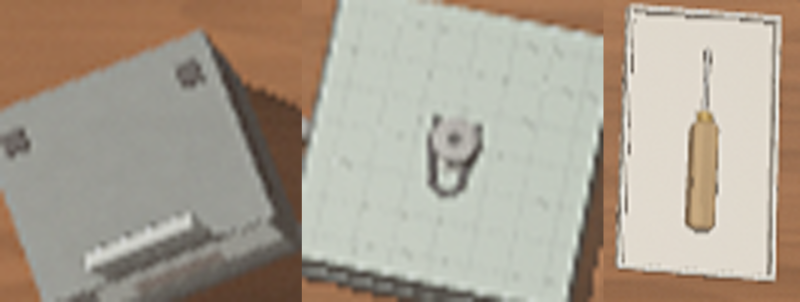

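```bash
cat >> h.py <<'E'
np.set_printoptions(precision=4,suppress=True)
def plan(x,y,z,yaw,show=True):
    """yaw deg: world direction of tool z with the tool straight down; prints turn (tool frame) and shift in tool axes after the turn"""
    s=observe(); A=R.from_rotvec(s['ee_rot']); a=np.radians(yaw); zx=np.array([np.cos(a),np.sin(a),0]); xx=np.array([0,0,-1.])
    B=R.from_matrix(np.c_[xx,np.cross(zx,xx),zx]); d=np.array([x,y,z])-s['position']
    print('t',s['clock'],'pos',s['position'],'F',s['force'],'w',round(s['width'],3)); M=A.as_matrix()
    print('tool z yaw',np.degrees(np.arctan2(M[1,2],M[0,2])),'turn',(A.inv()*B).as_rotvec(),'shift now-axes',A.inv().apply(d),'shift target-axes',B.inv().apply(d))
E
python3 - <<'E'
from h import *
plan(.50,-.02,.25,-5); plan(.50,-.02,.25,175)
print(ray('top0',337.4,177.4,.066),ray('top0',335.8,185.8,.0535))
E
```

```text
t 0.1 pos [0.2761 0.5602 0.226 ] F [ 0.0827  0.6392 -0.0633] w 0.999
tool z yaw -26.235897689808414 turn [-0.3706 -0.0002  0.0014] shift now-axes [-0.0233 -0.4215  0.4573] shift target-axes [-0.024  -0.5585  0.2736]
t 0.1 pos [0.2761 0.5602 0.226 ] F [ 0.0827  0.6392 -0.0633] w 0.999
tool z yaw -26.235897689808414 turn [2.771  0.002  0.0002] shift now-axes [-0.0233 -0.4215  0.4573] shift target-axes [-0.024   0.5585 -0.2736]
[ 0.6482 -0.0215  0.066 ] [ 0.6266 -0.0173  0.0535]
```

```bash
python3 -m handwheel '[[1,-0.008,0,0,-0.124,0,0],[1,-0.008,0,0,-0.124,0,0],[1,-0.008,0,0,-0.124,0,0],[1,0,-0.043,0.021,0,0,0],[1,0,-0.043,0.021,0,0,0],[1,0,-0.043,0.021,0,0,0],[1,0,-0.043,0.021,0,0,0],[1,0,-0.043,0.021,0,0,0],[1,0,-0.043,0.021,0,0,0],[1,0,-0.043,0.021,0,0,0]]'
python3 -m handwheel '[[1,0,-0.043,0.021,0,0,0],[1,0,-0.043,0.021,0,0,0],[1,0,-0.043,0.021,0,0,0],[1,0,-0.043,0.021,0,0,0],[1,0,-0.043,0.021,0,0,0],[1,0,-0.043,0.021,0,0,0],[1,0,0,0,0,0,0],[1,0,0,0,0,0,0]]'
python3 - <<'E'
from h import *
snap('wrist','w1'); plan(.4556,-.3323,.25,-5)
im=load('w1')[0]; s=(.65,-.02,.0535)
K,P=load('w1')[2:]; c=P[:3,:3].T@(np.array(s)-P[:3,3]); u=K@c/c[2]; print(u)
cv2.imwrite('pics/w1c.png',cv2.resize(im,(800,500)))
E
```

```text
clock: 1.1
position: [0.3971, 0.2461, 0.2506]
ee_rot: [0.067, 1.57, -0.068]
force: [0.3, -0.1, -0.0]
width: 1.003
clock: 1.9
position: [0.5001, -0.0207, 0.2504]
ee_rot: [0.07, 1.57, -0.07]
force: [0.0, 0.7, -0.5]
width: 1.0
t 1.95 pos [ 0.4999 -0.0193  0.2504] F [-0.294   0.9024  0.4044] w 0.997
tool z yaw -4.938897893479491 turn [ 0.0011 -0.001  -0.0003] shift now-axes [ 0.0003 -0.3157 -0.0172] shift target-axes [ 0.0004 -0.3157 -0.0169]
[327.2122 302.3784   1.    ]
```

View pics/w1c.png

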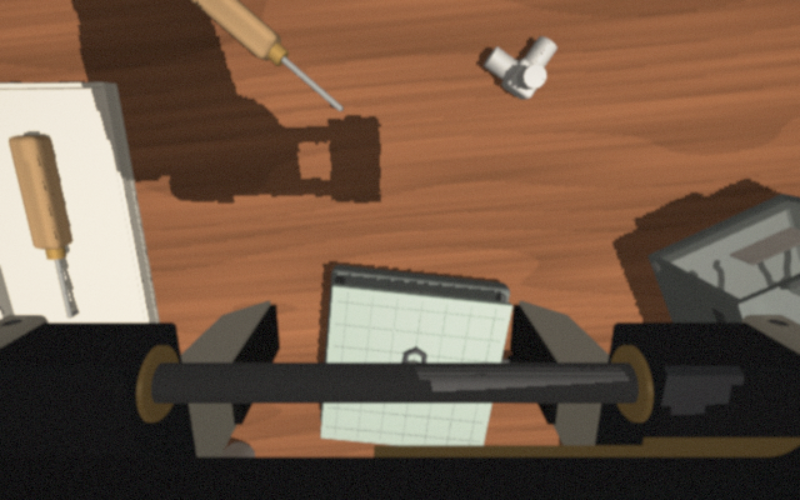

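The wrist picture shows the loop at (414,355) half hidden behind the gripper bar, and the pick in the dish at (40,190). I'll move forward so the ring comes clear of the gripper.

```bash
python3 -m handwheel '[[1,0.01,0,0.04,0,0,0],[1,0.01,0,0.04,0,0,0],[1,0.01,0,0.04,0,0,0],[1,0.01,0,0.04,0,0,0],[1,0.01,0,0.04,0,0,0],[1,0,0,0.02,0,0,0],[1,0,0,0,0,0,0],[1,0,0,0,0,0,0]]'
python3 - <<'E'
from h import *
im,d=snap('wrist','w2'); plan(.4556,-.3323,.25,-5)
K,P=load('w2')[2:]; c=P[:3,:3].T@(np.array((.65,-.02,.0535))-P[:3,3]); u=(K@c/c[2])[:2].astype(int); print(u)
x,y=max(u[0]-60,0),max(u[1]-50,0); print(x,y)
cv2.imwrite('pics/w2c.png',cv2.resize(im[y:y+100,x:x+120],(720,600),interpolation=cv2.INTER_CUBIC))
E
```

```text
clock: 2.75
position: [0.7189, -0.0366, 0.2]
ee_rot: [0.066, 1.571, -0.065]
force: [-0.2, -0.3, -0.1]
width: 0.998
t 2.8 pos [ 0.7187 -0.0369  0.2005] F [-0.3689  0.4938  0.0115] w 0.999
tool z yaw -4.8228077007904995 turn [ 0.0031 -0.001  -0.0007] shift now-axes [-0.0494 -0.3164 -0.2374] shift target-axes [-0.0495 -0.3172 -0.2363]
[327 106]
267 56
```

View pics/w2c.png

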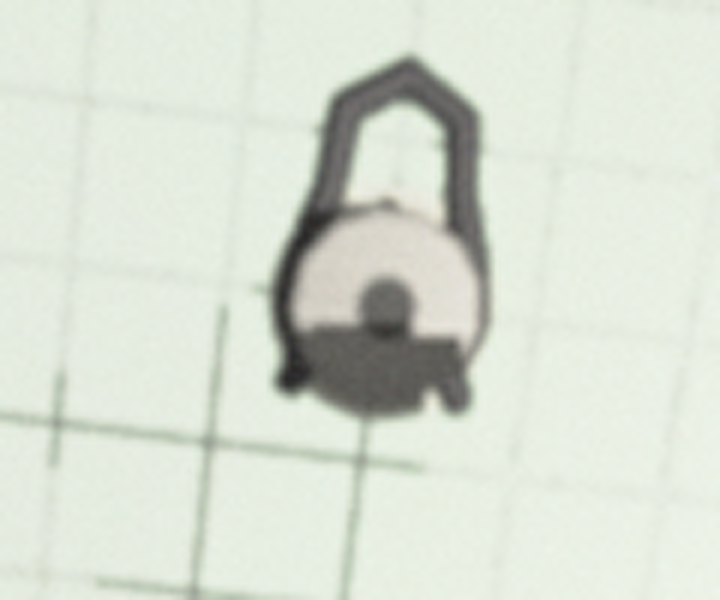

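The ring stands out clearly: spindle centre (386,310), outer loop tip (409,58), loop gap around (400,145), leg ends (290,380) and (457,402).

Run:
```python
from h import *
f=lambda u,v,z: ray('w2',267+u/6-.4,56+v/6-.4,z)
s=f(386,310,.066);t=f(409,58,.0535);ti=f(405,95,.0535);gl=f(352,150,.0535);gr=f(448,150,.0535);l1=f(290,380,.0535);l2=f(457,402,.0535)
print('spindle',s,'tip',t,'inner',ti,'gap mid',(gl+gr)/2,np.linalg.norm(gl-gr),'legs mid',(l1+l2)/2)
for q in (t,ti,(gl+gr)/2): e=q-(l1+l2)/2; print(np.degrees(np.arctan2(e[1],e[0])),np.linalg.norm(e), np.linalg.norm((q-s)[:2]),np.degrees(np.arctan2(*(q-s)[1::-1])))
# pick in w1
im=load('w1')[0]; hs=cv2.cvtColor(im,cv2.COLOR_BGR2HSV); m=((hs[...,1]>70)&(hs[...,2]>90)).astype(np.uint8); m[:,62:]=0; m[:95]=0; m[215:]=0; m[:, :5]=0
n,L,st,c=cv2.connectedComponentsWithStats(m); k=1+np.argmax(st[1:,4]); cs=cv2.findContours((L==k).astype(np.uint8),0,2)[0][0]; b=cv2.boxPoints(cv2.minAreaRect(cs))
w=np.array([ray('w1',u,v,.018) for u,v in b]); print(b,w,w.mean(0)); print(ray('w1',70/1.25,314/1.25,.016))
```

```text
spindle [ 0.6506 -0.0177  0.066 ] tip [ 0.6186 -0.0117  0.0535] inner [ 0.6232 -0.0126  0.0535] gap mid [ 0.6302 -0.0137  0.0535] 0.013071718238242514 legs mid [ 0.6618 -0.0197  0.0535]
169.571226838215 0.04400243403042399 0.03253684749226213 169.45729754123062
169.5849391991592 0.03929772825920314 0.027832131195422678 169.45740029899898
169.38483810379714 0.032234086677348374 0.02076895740300357 169.1034582605444
[[  6.1915 110.3783]
 [ 37.978  102.8358]
 [ 61.9116 203.6989]
 [ 30.1251 211.2415]] [[ 0.4076 -0.3442  0.018 ]
 [ 0.4031 -0.3079  0.018 ]
 [ 0.5152 -0.3158  0.018 ]
 [ 0.5209 -0.3554  0.018 ]] [ 0.4617 -0.3308  0.018 ]
[ 0.5739 -0.3423  0.016 ]
```

```bash
python3 -m handwheel '[[0.5,0,-0.0396,-0.0295,0,0,0],[0.5,0,-0.0396,-0.0295,0,0,0],[0.5,0,-0.0396,-0.0295,0,0,0],[0.5,0,-0.0396,-0.0295,0,0,0],[0.5,0,-0.0396,-0.0295,0,0,0],[0.5,0,-0.0396,-0.0295,0,0,0],[0.5,0,-0.0396,-0.0295,0,0,0],[0.5,0,-0.0396,-0.0295,0,0,0],[0.5,0.03,0,0,0,0,0],[0.5,0.03,0,0,0,0,0]]'
python3 -m handwheel '[[0.5,0.04,0,0,0,0,0],[0.5,0.02,0,0,0,0,0],[0.5,0.02,0,0,0,0,0],[0.5,0,0,0,0,0,0],[0.5,0,0,0,0,0,0]]'
python3 - <<'E'
from h import *
plan(.4555,-.3322,.007,-5); snap('top','t1')
im=load('t1')[0]; cv2.imwrite('pics/t1c.png',cv2.resize(im[180:300,400:500],(600,720)))
im,d=snap('wrist','w3')
E
```

```text
clock: 3.8
position: [0.456, -0.3349, 0.1419]
ee_rot: [0.069, 1.566, -0.071]
force: [1.3, 0.9, -0.5]
width: 0.503
clock: 4.3
position: [0.4571, -0.3333, 0.0616]
ee_rot: [0.067, 1.569, -0.067]
force: [0.6, -0.3, 0.4]
width: 0.497
t 4.3 pos [ 0.4571 -0.3333  0.0616] F [ 0.6219 -0.3208  0.3774] w 0.497
tool z yaw -4.89198879923185 turn [ 0.0019  0.0003 -0.0003] shift now-axes [ 0.0546  0.001  -0.0017] shift target-axes [ 0.0546  0.001  -0.0017]
```

View pics/w3.png

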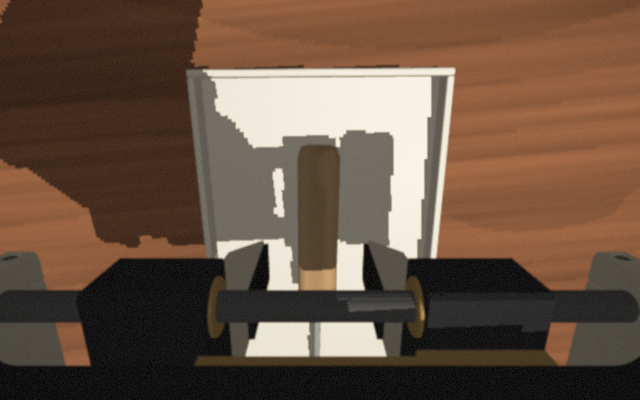

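The fingers straddle the handle, which is centred at column 318. I'll descend and grip.

```bash
python3 -c "
from h import *
print(ray('w3',318,149,.022))"
python3 -m handwheel '[[0.5,0.02,0.001,-0.001,0,0,0],[0.5,0.02,0,0,0,0,0],[0.5,0.0145,0,0,0,0,0],[0.5,0,0,0,0,0,0],[0,0,0,0,0,0,0],[0,0,0,0,0,0,0],[0,0,0,0,0,0,0],[0,0,0,0,0,0,0],[0,0,0,0,0,0,0]]' 55
python3 -m handwheel '[[0,-0.02,0,0,0,0,0],[0,-0.03,0,0,0,0,0],[0,-0.03,0,0,0,0,0],[0,-0.03,0,0,0,0,0],[0,-0.03,0,0,0,0,0],[0,0,0,0,0,0,0],[0,0,0,0,0,0,0]]'
python3 - <<'E'
from h import *
plan(.35,-.014,.15,-10.5); im,d=snap('top','t2')
im,d=snap('scene','s2')
a=load('t2')[0][150:300,400:500]; b=load('s2')[0][150:300,140:270]
cv2.imwrite('pics/t2c.png',np.hstack([cv2.resize(a,(400,600)),cv2.resize(b,(400,462)).copy() if 0 else cv2.resize(b,(400,600))]))
E
```

```text
[ 0.4078 -0.3276  0.022 ]
clock: 5.3
position: [0.4567, -0.3331, 0.007]
ee_rot: [0.067, 1.569, -0.068]
force: [-0.5, 1.9, 6.4]
width: 0.258
clock: 6.0
position: [0.4565, -0.3329, 0.1466]
ee_rot: [0.067, 1.569, -0.068]
force: [-0.6, 0.6, -1.0]
width: 0.253
t 6.0 pos [ 0.4565 -0.3329  0.1466] F [-0.6044  0.5881 -1.0119] w 0.253
tool z yaw -4.9129927855389575 turn [0.0975 0.0012 0.0002] shift now-axes [-0.0036  0.3086 -0.1334] shift target-axes [-0.0034  0.2941 -0.1628]
```

View pics/t2c.png

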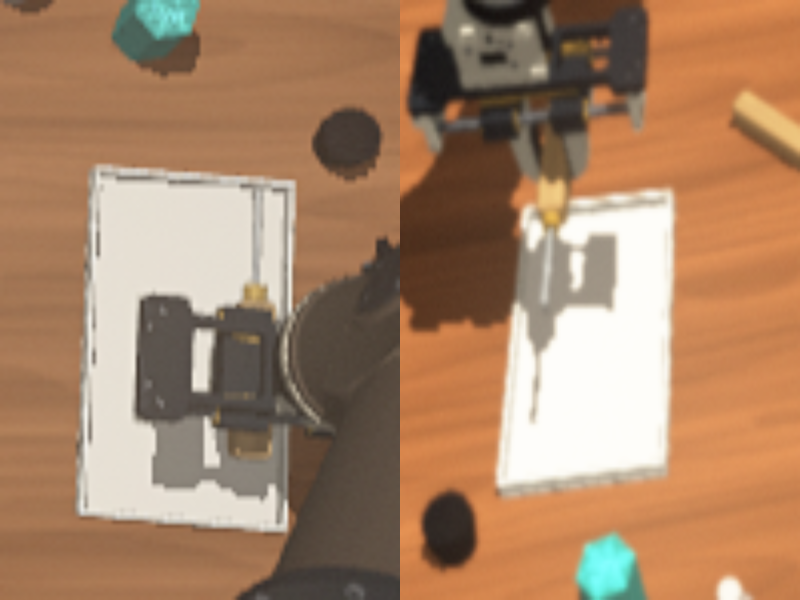

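Pick held level at 23.3 mm opening. Shank tip is at (258,190) in the top crop and (545,300) in the scene crop. Next I measure the tip relative to the TCP.

Run:
```python
from h import *
# precise shank tip rows: dark/grey vs white along the shank
im=load('t2')[0]; print(cv2.cvtColor(im,cv2.COLOR_BGR2GRAY)[190:204,459:471])
im=load('s2')[0]; print(cv2.cvtColor(im,cv2.COLOR_BGR2GRAY)[216:232,180:196])
s=np.array([.4565,-.3329,.1466])
e=np.array([np.cos(np.radians(-4.9)),np.sin(np.radians(-4.9)),0]);n=np.array([-e[1],e[0],0])
for f,u,v in(('t2',464.3,197.5),('s2',187,225)):
  for z in(.1556,.1441): q=ray(f,u,v,z)-s; print(f,z,q@e,q@n)
```

```text
[[132 133 132 131 133 133 132 131 132 134 132 132]
 [133 133 133 133 136 135 134 135 135 136 135 136]
 [136 136 136 137 137 136 137 137 139 139 137 138]
 [119 131 136 133 133 134 135 136 136 136 136 134]
 [207 206 206 184 186 183 186 161 161 143 136 135]
 [200 196 197 178 187 197 205 189 194 211 209 208]
 [192 111 116 119 138 153 163 162 168 199 197 196]
 [228 195 196 199 150 175 161 196 195 113 116 113]
 [224 225 227 218 138 202 178 229 228 195 197 200]
 [223 223 224 218 140 198 168 227 224 226 227 229]
 [223 223 224 227 168 197 178 226 224 223 224 227]
 [223 223 223 226 168 193 183 226 223 222 224 228]
 [222 223 223 226 174 191 182 225 223 222 223 228]
 [222 222 223 226 177 192 179 226 224 222 223 228]]
[[135 138 144 146 145 148 170 205 204 163 147 147 147 147 159 217]
 [135 140 145 145 145 146 170 209 205 166 148 147 146 148 159 208]
 [135 142 144 144 145 147 171 205 191 158 146 147 149 147 152 178]
 [135 142 144 143 146 149 173 203 178 153 147 148 148 147 149 164]
 [134 143 146 146 145 153 177 201 171 151 148 149 147 146 151 172]
 [136 142 146 146 147 156 183 199 164 149 148 148 
[... 195 characters left out ...]
8 147 149 148 148 149]
 [142 143 145 147 150 162 184 179 156 147 147 148 150 149 151 152]
 [149 147 146 147 146 148 152 148 144 147 148 148 152 166 193 198]
 [182 158 147 148 146 145 137 134 140 146 151 155 172 220 245 249]
 [232 184 147 148 145 146 142 138 142 148 166 195 226 248 252 253]
 [241 194 149 147 147 147 146 146 146 157 202 243 250 253 253 253]
 [243 195 149 147 146 149 147 147 150 159 216 250 253 253 253 253]
 [244 195 150 147 148 147 147 148 149 159 217 251 253 253 253 253]]
t2 0.1556 0.11994244363673381 -0.002427745603658701
t2 0.1441 0.12225535276318723 -0.005977393455496533
s2 0.1556 0.11853610913670785 0.003116326152995134
s2 0.1441 0.10890029054097469 -0.0004427136522342308
```

```bash
python3 -m handwheel '[[0,0,0,0,0.0975,0,0],[0,0,0.04,0,0,0,0],[0,0,0.04,0,0,0,0],[0,0,0.04,0,0,0,0],[0,0,0.04,0,0,0,0],[0,0,0.04,0,0,0,0],[0,0,0.04,0,0,0,0],[0,0,0.04,0,0,0,0],[0,0,0,0,0,0,0]]'
python3 - <<'E'
from h import *
plan(.5108,.0079,.11,-10.5)
E
```

```text
clock: 7.0
position: [0.5075, -0.051, 0.1448]
ee_rot: [0.139, 1.569, -0.136]
force: [-0.3, 0.4, -1.4]
width: 0.256
t 7.0 pos [ 0.5075 -0.051   0.1448] F [-0.3325  0.35   -1.4252] w 0.256
tool z yaw -10.025780774529723 turn [ 0.0083 -0.0026 -0.0021] shift now-axes [ 0.0349  0.0585 -0.0069] shift target-axes [ 0.0348  0.0585 -0.0075]
```

```bash
python3 -m handwheel '[[0,0.0,0.03,-0.004,0.008,-0.002,-0.002],[0,0.015,0.0285,-0.0035,0,0,0],[0,0.02,0,0,0,0,0],[0,0,0,0,0,0,0],[0,0,0,0,0,0,0],[0,0,0,0,0,0,0]]'
python3 - <<'E'
from h import *
snap('top','t3');snap('scene','s3');plan(.5108,.0079,.0525,-10.5)
s=observe()['position']
for f in('t3','s3'):
    K,P=load(f)[2:]
    for q in((.6288,-.014,s[2]+.009),(.6288,-.014,s[2]-.0025),(.6288,-.014,.0535),(.6505,-.018,.066)):
        c=P[:3,:3].T@(np.array(q)-P[:3,3]); print(f,(K@c/c[2])[:2])
a=load('t3')[0][150:205,310:365]; b=load('s3')[0][225:275,290:340]
cv2.imwrite('pics/t3c.png',np.hstack([cv2.resize(a,(400,400),interpolation=cv2.INTER_CUBIC),cv2.resize(b,(400,400),interpolation=cv2.INTER_CUBIC)]))
E
```

```text
clock: 7.6
position: [0.5111, 0.0001, 0.1116]
ee_rot: [0.15, 1.563, -0.153]
force: [0.1, -0.1, -0.9]
width: 0.256
t 7.7 pos [0.5114 0.0004 0.1119] F [ 0.4304 -0.4859 -0.1463] w 0.259
tool z yaw -11.045227954941346 turn [-0.0095  0.0031  0.0018] shift now-axes [ 0.0593  0.0074 -0.0022] shift target-axes [ 0.0594  0.0073 -0.0019]
t3 [335.319  180.0524]
t3 [335.1966 180.9418]
t3 [334.6334 185.0329]
t3 [336.1527 176.6029]
s3 [318.164  229.7493]
s3 [318.2532 232.4667]
s3 [318.6683 245.1219]
s3 [318.5915 249.1013]
```

View pics/t3c.png

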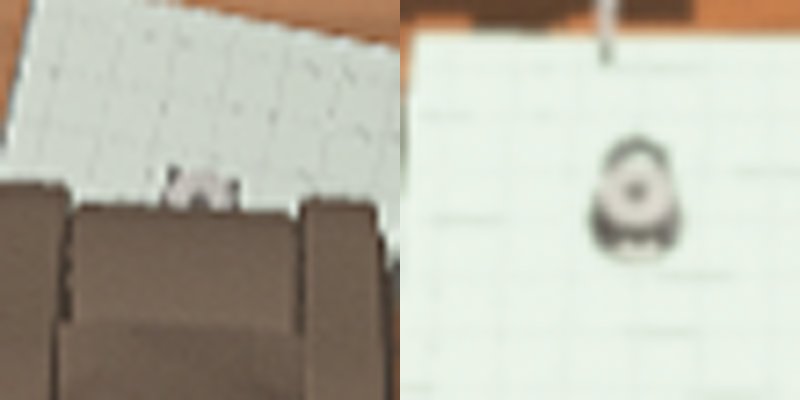

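In the scene crop the spindle is at (635,190) and the hook end at (604,62). That is about 7–8 mm to the left, matching the TCP's remaining y error. I'll correct it and check again before lowering.

```bash
python3 -m handwheel '[[0,0.02,0.0073,-0.0019,-0.0095,0.003,0.002],[0,0.01,0,0,0,0,0],[0,0,0,0,0,0,0],[0,0,0,0,0,0,0],[0,0,0,0,0,0,0]]'
python3 - <<'E'
from h import *
plan(.5108,.0079,.0525,-10.5);plan(.5108,.0079,.0525,-10.5)
snap('scene','s4');s=observe();M=R.from_rotvec(s['ee_rot']).as_matrix()
tip=s['position']+M@[-.009+.0115,0,.120]; print('tip',tip,'axis pitch',M[:,2])
f='s4';K,P=load(f)[2:]
for q in(tip,(.6288,-.014,.0535),(.6505,-.018,.066)):
    c=P[:3,:3].T@(np.array(q)-P[:3,3]); u=(K@c/c[2])[:2]; print(u,(u-[290,225])*12)
b=load('s4')[0][225:275,290:340]
cv2.imwrite('pics/s4c.png',cv2.resize(b,(600,600),interpolation=cv2.INTER_CUBIC))
E
```

```text
clock: 8.2
position: [0.5109, 0.0083, 0.0818]
ee_rot: [0.143, 1.566, -0.143]
force: [-0.1, 0.2, -1.1]
width: 0.255
t 8.2 pos [0.5109 0.0083 0.0818] F [-0.1283  0.233  -1.1111] w 0.255
tool z yaw -10.456288154254803 turn [ 0.0008 -0.0001 -0.0001] shift now-axes [ 0.0293 -0.0004 -0.    ] shift target-axes [ 0.0293 -0.0004 -0.    ]
t 8.2 pos [0.5109 0.0083 0.0818] F [-0.1283  0.233  -1.1111] w 0.255
tool z yaw -10.456288154254803 turn [ 0.0008 -0.0001 -0.0001] shift now-axes [ 0.0293 -0.0004 -0.    ] shift target-axes [ 0.0293 -0.0004 -0.    ]
tip [ 0.6289 -0.0133  0.0793] axis pitch [ 0.9834 -0.1813  0.    ]
[318.7499 239.39  ] [344.9993 172.6799]
[318.6683 245.1219] [344.0192 241.4624]
[318.5915 249.1013] [343.0974 289.2156]
```

View pics/s4c.png

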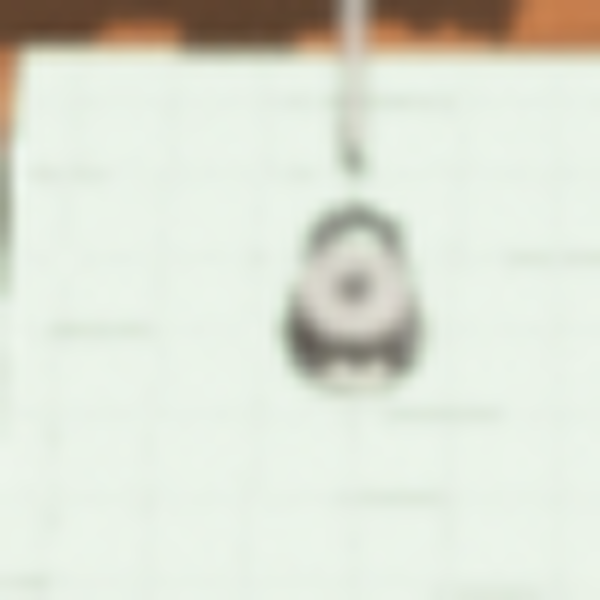

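The hook end (351,172) and spindle (352,286) are both where predicted, within about 1 mm relative to each other. Lowering.

```bash
python3 -m handwheel '[[0,0.007,0,0,0,0,0],[0,0.007,0,0,0,0,0],[0,0.005,0,0,0,0,0],[0,0,0,0,0,0,0],[0,0,0,0,0,0,0]]'
python3 -m handwheel '[[0,0.005,0,0,0,0,0],[0,0.0045,0,0,0,0,0],[0,0,0,0,0,0,0],[0,0,0,0,0,0,0]]'
python3 -c "
from h import *
plan(.5108,.0079,.0525,-10.5)"
```

```text
clock: 8.75
position: [0.5103, 0.0086, 0.0619]
ee_rot: [0.143, 1.568, -0.143]
force: [0.7, -0.4, -1.0]
width: 0.259
clock: 9.15
position: [0.5103, 0.0087, 0.0525]
ee_rot: [0.143, 1.567, -0.143]
force: [-0.2, -0.2, -1.0]
width: 0.253
t 9.15 pos [0.5103 0.0087 0.0525] F [-0.219  -0.2271 -0.9567] w 0.253
tool z yaw -10.423977757176903 turn [ 0.0013 -0.0014  0.0001] shift now-axes [-0.     -0.0007  0.0006] shift target-axes [-0.     -0.0007  0.0006]
```

No contact on the way in. Pulling.

```bash
python3 -m handwheel '[[0,0,0,-0.003,0,0,0],[0,0,0,-0.003,0,0,0],[0,0,0,-0.002,0,0,0]]'
python3 -m handwheel '[[0,0,0,-0.002,0,0,0],[0,0,0,-0.002,0,0,0],[0,0,0,-0.002,0,0,0]]'
python3 -m handwheel '[[0,0,0,-0.003,0,0,0],[0,0,0,-0.003,0,0,0],[0,0,0,-0.003,0,0,0],[0,0,0,-0.003,0,0,0],[0,0,0,-0.003,0,0,0],[0,0,0,-0.002,0,0,0],[0,0,0,0,0,0,0],[0,0,0,0,0,0,0]]'
python3 - <<'E'
from h import *
snap('scene','s5');plan(.5108,.0079,.0525,-10.5)
b=load('s5')[0][215:275,290:340]
cv2.imwrite('pics/s5c.png',cv2.resize(b,(500,600),interpolation=cv2.INTER_CUBIC))
E
```

```text
clock: 9.45
position: [0.5055, 0.0098, 0.0536]
ee_rot: [0.143, 1.561, -0.143]
force: [10.0, -3.0, -1.3]
width: 0.261
clock: 9.75
position: [0.5024, 0.0105, 0.0545]
ee_rot: [0.144, 1.556, -0.143]
force: [13.3, -4.4, -1.5]
width: 0.256
clock: 10.55
position: [0.4799, 0.0144, 0.0527]
ee_rot: [0.143, 1.567, -0.143]
force: [1.3, -1.0, 1.6]
width: 0.254
t 10.6 pos [0.4799 0.0144 0.0527] F [2.0714 0.3275 1.8102] w 0.257
tool z yaw -10.419041337138045 turn [ 0.0014 -0.001  -0.0001] shift now-axes [ 0.0002 -0.0008  0.0315] shift target-axes [ 0.0002 -0.0007  0.0315]
```

View pics/s5c.png

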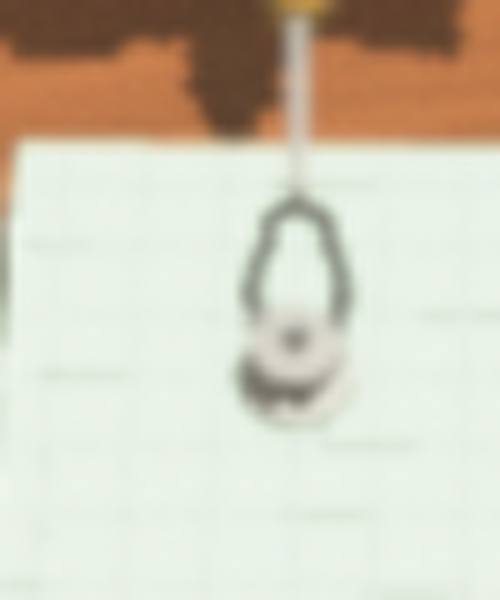

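The snap is past (peak about 14 N) and the ring is nearly off, with the hook in its tip at (297,190). Pulling 7 mm further.

```bash
python3 -m handwheel '[[0,0,0,-0.003,0,0,0],[0,0,0,-0.002,0,0,0],[0,0,0,-0.002,0,0,0],[0,0,0,0,0,0,0],[0,0,0,0,0,0,0],[0,-0.01,0,0,0,0,0],[0,-0.02,0,0,0,0,0],[0,-0.04,0,0,0,0,0],[0,-0.02,0,0,0,0,0],[0,0,0,0,0,0,0]]'
python3 - <<'E'
from h import *
snap('scene','s6');plan(.4567,-.3331,.144,-4.9)
b=load('s6')[0][205:275,290:340]
cv2.imwrite('pics/s6c.png',cv2.resize(b,(430,600),interpolation=cv2.INTER_CUBIC))
E
```

```text
clock: 11.6
position: [0.4743, 0.0157, 0.1455]
ee_rot: [0.144, 1.563, -0.142]
force: [-0.0, 0.5, -0.2]
width: 0.261
t 11.65 pos [0.4734 0.0157 0.1439] F [ 0.2596 -0.452  -1.7774] w 0.257
tool z yaw -10.409753422787771 turn [-0.0962  0.0007 -0.0011] shift now-axes [-0.0005 -0.3461  0.0466] shift target-axes [-0.0001 -0.349   0.0131]
```

View pics/s6c.png

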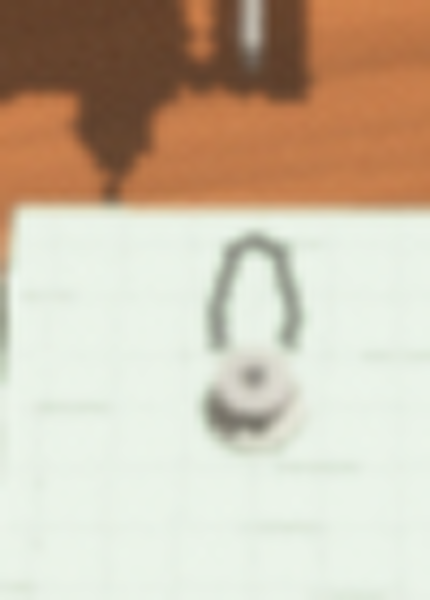

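Ring is off and lying flat on the tile, with its loop tip at (255,237). Returning the pick.

```bash
python3 -m handwheel '[[0,0,0,0,-0.096,0,0],[0,0,-0.0436,0.0016,0,0,0],[0,0,-0.0436,0.0016,0,0,0],[0,0,-0.0436,0.0016,0,0,0],[0,0,-0.0436,0.0016,0,0,0],[0,0,-0.0436,0.0017,0,0,0],[0,0,-0.0436,0.0017,0,0,0],[0,0,-0.0436,0.0017,0,0,0],[0,0,-0.0436,0.0016,0,0,0],[0,0,0,0,0,0,0]]'
python3 - <<'E'
from h import *
plan(.4567,-.3331,.008,-4.9)
f=lambda u,v:ray('s6',290+u/8.6-.4,205+v/8.57-.4,.0505)
a,l1,l2=f(255,234),f(216,350),f(291,346); sp=ray('s6',290+255/8.6-.4,205+377/8.57-.4,.066); m=(l1+l2)/2; print(a,l1,l2,sp,np.degrees(np.arctan2(*(a-m)[1::-1])),np.linalg.norm(a-m),np.linalg.norm((a-sp)[:2]))
E
```

```text
clock: 12.65
position: [0.4532, -0.3397, 0.1415]
ee_rot: [0.072, 1.573, -0.076]
force: [-0.6, 0.4, -0.7]
width: 0.26
t 12.65 pos [ 0.4532 -0.3397  0.1415] F [-0.6316  0.3722 -0.6648] w 0.26
tool z yaw -5.389181539370542 turn [-0.0085 -0.0033  0.0032] shift now-axes [0.1335 0.0073 0.0033] shift target-axes [0.1335 0.0068 0.0029]
[ 0.5826 -0.0038  0.0505] [ 0.6256 -0.0243  0.0505] [ 0.6287 -0.0009  0.0505] [ 0.6492 -0.016   0.066 ] 168.81488133694347 0.04541549780828694 0.06773479334318297
```

```bash
python3 -m handwheel '[[0,0.03,0.0068,0.003,-0.0085,-0.003,0.003],[0,0.04,0,0,0,0,0],[0,0.03,0,0,0,0,0],[0,0.02,0,0,0,0,0],[0,0.0125,0,0,0,0,0],[0,0,0,0,0,0,0],[0,0,0,0,0,0,0]]'
python3 -m handwheel '[[0.5,0,0,0,0,0,0],[0.5,0,0,0,0,0,0],[0.5,0,0,0,0,0,0],[0.5,0,0,0,0,0,0],[0.5,-0.02,0,0,0,0,0],[0.5,-0.04,0,0,0,0,0],[0.5,-0.05,0,0,0,0,0],[0.5,-0.05,0,0,0,0,0],[0.5,-0.05,0,0,0,0,0],[0.5,0,0,0,0,0,0]]'
python3 - <<'E'
from h import *
snap('scene','s7'); snap('top','t7')
C=cloud('s7');im=load('s7')[0];hs=cv2.cvtColor(im,cv2.COLOR_BGR2HSV);Q=cv2.cvtColor(load('sc0')[0],cv2.COLOR_BGR2HSV)
for h,f in((hs,'s7'),(Q,'sc0')):
    m=np.zeros(h.shape[:2],np.uint8);m[195:275,170:232]=((h[...,1]>70)&(h[...,2]>90)&(h[...,0]<35))[195:275,170:232]
    n,L,st,c=cv2.connectedComponentsWithStats(m); k=1+np.argsort(-st[1:,4])[:3]; X=cloud(f)
    for j in k: print(f,c[j],st[j,4],np.median(X[L==j],0))
# bin geometry
plan(.5,.3,.24,22.2)
M=(cloud('top0'));m=(M[...,2]>.14)&(M[...,2]<.19)
m[:, :180]=0;m[:,265:]=0;m[:150]=0;m[240:]=0;print('tab top pts',np.median(M[m&(M[...,2]>.156)],0))
r=cloud('top0'); hh=cv2.cvtColor(load('top0')[0],cv2.COLOR_BGR2HSV); k=(hh[...,1]>150)&((hh[...,0]<5)|(hh[...,0]>175))&(r[...,2]>.08); k[:, :100]=0;k[:,200:]=0; print('red',np.percentile(r[k],[2,98],axis=0))
E
```

```text
clock: 13.35
position: [0.4598, -0.3259, 0.0097]
ee_rot: [0.063, 1.569, -0.058]
force: [0.3, 0.5, -0.4]
width: 0.256
clock: 14.35
position: [0.4623, -0.3294, 0.2272]
ee_rot: [0.06, 1.557, -0.063]
force: [0.6, -1.3, -0.3]
width: 0.495
s7 [198.6328 230.2756] 1190 [ 0.4497 -0.351   0.002 ]
s7 [203.4884 223.9729] 258 [ 0.4703 -0.3236  0.0287]
sc0 [198.5121 230.2003] 1203 [ 0.45   -0.3523  0.0018]
sc0 [201.2148 223.7344] 256 [ 0.4687 -0.3297  0.0287]
t 14.45 pos [ 0.4601 -0.3272  0.2215] F [-0.8818 -0.1647 -0.2597] w 0.5
tool z yaw -4.427368926725816 turn [-0.4647  0.0054 -0.0011] shift now-axes [-0.0171  0.6284 -0.0086] shift target-axes [-0.0185  0.5656  0.2739]
tab top pts [0.5483 0.2794 0.1615]
red [[0.3938 0.4326 0.0893]
 [0.5308 0.575  0.1624]]
```

Pick is back in the dish, within about 6 mm of where it started. Next I tilt the bin, pushing with closed fingers from behind the tab.

```bash
python3 -m handwheel '[[0,0,0.02,0,-0.13,0,0],[0,0,0.03,0,-0.13,0,0],[0,0,0.03,0.005,-0.13,0,0],[0,0,0.03,0.005,-0.075,0,0],[0,0,0.04,0.025,0,0,0],[0,0,0.04,0.025,0,0,0],[0,0,0.04,0.025,0,0,0],[0,0,0.04,0.025,0,0,0],[0,0,0.04,0.025,0,0,0],[0,0,0.04,0.025,0,0,0]]'
python3 -c "
from h import *
plan(.5807,.2918,.2,22.2)"
```

```text
clock: 15.45
position: [0.5016, 0.0642, 0.2198]
ee_rot: [-0.302, 1.549, 0.306]
force: [0.7, -1.1, 0.2]
width: 0.002
t 15.45 pos [0.5016 0.0642 0.2198] F [ 0.6915 -1.138   0.2343] w 0.002
tool z yaw 22.209994227127883 turn [ 0.0002  0.0004 -0.0025] shift now-axes [0.0203 0.1808 0.1593] shift target-axes [0.0198 0.1808 0.1592]
```

```bash
python3 -m handwheel '[[0,0,0.036,0.032,0,0,0],[0,0,0.036,0.032,0,0,0],[0,0,0.036,0.032,0,0,0],[0,0,0.036,0.032,0,0,0],[0,0,0.036,0.031,0,0,0],[0,0.02,0,0,0,0,0],[0,0,0,0,0,0,0],[0,0,0,0,0,0,0]]'
python3 - <<'E'
from h import *
plan(.5807,.2918,.137,22.2)
E
```

```text
clock: 16.25
position: [0.5811, 0.2876, 0.2006]
ee_rot: [-0.303, 1.55, 0.304]
force: [0.1, -0.6, 0.5]
width: 0.003
t 16.25 pos [0.5811 0.2876 0.2006] F [ 0.1249 -0.5667  0.4688] w 0.003
tool z yaw 22.150937290536856 turn [-0.0009 -0.0006 -0.0007] shift now-axes [0.0636 0.004  0.0013] shift target-axes [0.0636 0.0041 0.0012]
```

```bash
python3 -m handwheel '[[0,0.025,0.004,0.001,0,0,0],[0,0.025,0,0,0,0,0],[0,0.0136,0,0,0,0,0],[0,0,0,-0.01,0,0,0],[0,0,0,-0.0115,0,0,0],[0,0,0,-0.006,0,0,0],[0,0,0,0,0,0,0]]'
python3 -m handwheel '[[0,0.001,0,-0.009,0,0,0],[0,0.001,0,-0.01,0,0,0],[0,0.002,0,-0.012,0,0,0],[0,0.005,0,-0.012,0,0,0],[0,0,0,0,0,0,0]]'
python3 -c "
from h import *
plan(.5511,.2797,.137,22.2)"
```

```text
clock: 16.95
position: [0.5559, 0.2826, 0.14]
ee_rot: [-0.301, 1.545, 0.306]
force: [-0.9, 0.8, 0.4]
width: 0.007
clock: 17.45
position: [0.5141, 0.2659, 0.129]
ee_rot: [-0.303, 1.549, 0.306]
force: [-0.1, 0.2, 0.4]
width: 0.005
t 17.45 pos [0.5141 0.2659 0.129 ] F [-0.09    0.225   0.3819] w 0.005
tool z yaw 22.221137015943228 turn [ 0.0004  0.0008 -0.0017] shift now-axes [-0.008  -0.0012  0.0395] shift target-axes [-0.008  -0.0012  0.0395]
```

```bash
python3 -m handwheel '[[0,0.005,0,-0.011,0,0,0],[0,0.007,0,-0.011,0,0,0],[0,0.007,0,-0.009,0,0,0]]'
python3 -m handwheel '[[0,0.008,0,-0.009,0,0,0]]'
python3 - <<'E'
from h import *
plan(.5511,.2797,.137,22.2)
snap('scene','s8'); X=cloud('s8'); b=np.array([.926,.378]);n=np.array([-.378,.926]); q=X[...,:2]-[.5511,.2797]; a=q@b; t=q@n
im=load('s8')[0]
m=(abs(t)<35)&(abs(t)<.03)&(a<-.01)&(a>-.16)&(X[...,2]>.05)&(X[...,2]<.17)
for lo in np.arange(-.16,-.01,.01):
    k=m&(a>=lo)&(a<lo+.01)
    if k.sum(): print(round(lo,3),k.sum(),np.percentile(X[k][:,2],[5,50,95]))
E
```

```text
clock: 17.75
position: [0.4874, 0.2552, 0.1105]
ee_rot: [-0.302, 1.546, 0.306]
force: [1.8, 0.1, 2.3]
width: 0.004
clock: 17.85
position: [0.479, 0.2518, 0.1022]
ee_rot: [-0.302, 1.546, 0.306]
force: [1.3, 0.1, 2.0]
width: 0.001
t 17.85 pos [0.479  0.2518 0.1022] F [1.2813 0.1203 1.9559] w 0.001
tool z yaw 22.20606966157822 turn [ 0.0001  0.0038 -0.002 ] shift now-axes [-0.0345 -0.0013  0.0774] shift target-axes [-0.0348 -0.0014  0.0773]
-0.11 2 [0.1188 0.12   0.1213]
-0.1 21 [0.1047 0.1091 0.1137]
-0.09 50 [0.0953 0.1015 0.1477]
-0.08 95 [0.0835 0.0917 0.1418]
-0.07 165 [0.0748 0.0884 0.1411]
-0.06 86 [0.063  0.0697 0.0768]
-0.05 46 [0.0568 0.0629 0.0672]
```

Bin now tilted about 0.75 rad: tab top at −0.11 m, 0.12 m high, as the geometry predicts. Going for the ring.

```bash
python3 -m handwheel '[[0,-0.02,0,0.01,0,0,0],[0,-0.05,0,0,0,0,0],[0.5,-0.05,0,0,0.13,0,0],[0.5,0,0,0,0.13,0,0],[0.5,0,0,0,0.13,0,0],[0.5,0,0,0,0.13,0,0],[0.5,0,0,0,0.05,0,0],[0.5,0,0,0,0,0,0]]'
python3 -c "
from h import *
plan(.594,-.0076,.12,-10.5)"
```

```text
clock: 18.7
position: [0.4876, 0.2553, 0.2217]
ee_rot: [0.145, 1.565, -0.142]
force: [1.0, -0.7, 0.2]
width: 0.472
t 18.7 pos [0.4876 0.2553 0.2217] F [ 0.9756 -0.7095  0.1929] w 0.472
tool z yaw -10.461392159481688 turn [ 0.0007  0.0005 -0.0023] shift now-axes [ 0.1013 -0.2394  0.1523] shift target-axes [ 0.1017 -0.2391  0.1525]
```

```bash
python3 -m handwheel '[[0.5,0,-0.034,0.022,0,0,0],[0.5,0,-0.034,0.022,0,0,0],[0.5,0,-0.034,0.022,0,0,0],[0.5,0,-0.034,0.022,0,0,0],[0.5,0,-0.034,0.022,0,0,0],[0.5,0,-0.034,0.021,0,0,0],[0.5,0.03,-0.034,0.021,0,0,0],[0.5,0.04,-0.0005,0,0,0,0],[0.5,0.03,0,0,0,0,0],[0.5,0,0,0,0,0,0]]'
python3 -m handwheel '[[0.5,0,0,0,0,0,0],[0.5,0,0,0,0,0,0]]'
python3 - <<'E'
from h import *
plan(.594,-.0076,.050,-10.5); im,d=snap('wrist','w9'); snap('scene','s9')
K,P=load('w9')[2:]
for q in((.594,-.0076,.0505),(.5839,-.0058,.0505)):
    c=P[:3,:3].T@(np.array(q)-P[:3,3]); print((K@c/c[2])[:2])
g=cv2.cvtColor(load('s9')[0],cv2.COLOR_BGR2GRAY); print(g[228:248,308:332])
E
```

```text
clock: 19.7
position: [0.5914, -0.0067, 0.1175]
ee_rot: [0.144, 1.572, -0.141]
force: [-0.4, 0.2, -1.1]
width: 0.501
clock: 19.9
position: [0.5958, -0.0063, 0.1236]
ee_rot: [0.145, 1.562, -0.139]
force: [1.4, -0.1, 0.3]
width: 0.502
t 19.9 pos [ 0.5958 -0.0063  0.1236] F [ 1.353  -0.1431  0.3466] w 0.502
tool z yaw -10.386392834149648 turn [ 0.002   0.004  -0.0041] shift now-axes [ 0.0735 -0.002  -0.0019] shift target-axes [ 0.0736 -0.0017 -0.0016]
[311.9731 211.9628]
[311.8443 197.7088]
[[154 158 159 159 159 159 157 158 160 159 160 159 158 158 159 160 158 157
  157 156 155 155 154 152]
 [203 202 202 200 197 203 203 203 202 202 201 200 196 199 201 201 201 200
  200 199 201 200 197 192]
 [233 233 233 230 226 230 234 234 233 233 231 228 223 230 232 233 233 234
  233 232 231 232 232 232]
 [239 239 238 235 230 236 239 239 239 237 232 222 214 231 238 239 238 239
  239 236 233 237 239 239]
 [238 238 237 233 226 234 237 236 231 220 186 158 163 205 226 233 236 236
  237 234 230 236 237 237]
 [237 236 232 224 213 225 230 220 180 150 135 131 125 139 162 196 225 231
  230 229 226 229 231 232]
 
[... 713 characters left out ...]
39 237 233 236 226 163 144 204 235 237 229 230 236 226 172 166 219
  236 238 236 238 240 240]
 [240 240 239 236 238 227 173 149 202 235 238 236 237 237 223 169 166 218
  237 239 238 240 239 240]
 [240 240 239 238 238 230 182 154 202 235 239 238 239 234 206 158 180 229
  238 239 238 240 240 240]
 [240 240 239 238 239 232 191 158 196 232 237 236 236 232 197 159 194 233
  239 238 238 240 240 240]
 [240 239 238 237 238 232 199 177 203 224 229 229 230 231 218 190 204 234
  238 237 237 239 239 239]
 [238 238 236 234 237 235 227 219 217 219 219 217 220 223 223 223 229 236
  238 236 236 238 239 237]
 [239 239 238 237 238 238 235 227 219 212 203 193 198 213 222 230 237 239
  238 237 237 239 239 239]]
```

```bash
python3 -m handwheel '[[0.5,0.025,-0.0015,-0.0015,0,0.003,-0.003],[0.5,0.025,0,0,0,0,0],[0.5,0.012,0,0,0,0,0],[0.5,0,0,0,0,0,0],[0.5,0,0,0,0,0,0],[0.5,0,0,0,0,0,0]]' 25
python3 -c "
from h import *
plan(.594,-.0076,.050,-10.5)"
```

```text
clock: 20.6
position: [0.594, -0.0077, 0.0611]
ee_rot: [0.144, 1.565, -0.143]
force: [-0.1, -0.0, -0.4]
width: 0.499
t 20.6 pos [ 0.594  -0.0077  0.0611] F [-0.091  -0.0106 -0.4428] w 0.499
tool z yaw -10.445633440430969 turn [ 0.0009  0.0008 -0.0009] shift now-axes [0.0111 0.0001 0.    ] shift target-axes [0.0111 0.0001 0.    ]
```

```bash
python3 -m handwheel '[[0.5,0.006,0,0,0,0,0],[0.5,0.005,0,0,0,0,0],[0.5,0,0,0,0,0,0],[0,0,0,0,0,0,0],[0,0,0,0,0,0,0],[0,0,0,0,0,0,0],[0,0,0,0,0,0,0]]'
python3 -m handwheel '[[0,-0.01,0,0,0,0,0],[0,-0.03,0,0,0,0,0],[0,-0.05,0,0,0,0,0],[0,-0.05,0,0,0,0,0],[0,-0.03,0,0,0,0,0],[0,0,0,0,0,0,0]]'
python3 - <<'E'
from h import *
plan(.515,.265,.21,22.2)
g0=cv2.cvtColor(load('s9')[0],cv2.COLOR_BGR2GRAY); im,d=snap('scene','s10'); g=cv2.cvtColor(im,cv2.COLOR_BGR2GRAY); print((g[230:246,312:326]<170).sum(),(g0[230:246,312:326]<170).sum())
E
```

```text
clock: 21.3
position: [0.5929, -0.0077, 0.0487]
ee_rot: [0.144, 1.567, -0.143]
force: [-0.3, 0.6, 0.2]
width: 0.224
clock: 21.9
position: [0.5958, -0.008, 0.2246]
ee_rot: [0.145, 1.558, -0.142]
force: [1.3, 0.8, -0.2]
width: 0.225
t 21.9 pos [ 0.5958 -0.008   0.2246] F [ 1.2944  0.8008 -0.1983] w 0.225
tool z yaw -10.469769211695489 turn [-0.5702  0.008  -0.0006] shift now-axes [ 0.0144  0.2538 -0.1292] shift target-axes [0.0146 0.2833 0.0284]
0 44
```

Ring held (20.7 mm opening; gone from the tile). Carrying it to the bin.

```bash
python3 -m handwheel '[[0,0,0,0,-0.143,0,0],[0,0,0,0,-0.143,0,0],[0,0,0,0,-0.143,0,0],[0,0,0,0,-0.141,0,0],[0,0,0.04,0.003,0,0,0],[0,0,0.04,0.003,0,0,0],[0,0,0.04,0.003,0,0,0],[0,0,0.04,0.003,0,0,0],[0,0,0.04,0.003,0,0,0],[0,0,0.04,0.003,0,0,0]]'
python3 -m handwheel '[[0,0,0.035,0.002,0,0,0],[0,0,0,0,0,0,0],[0,0,0,0,0,0,0],[0,0,0,0,0,0,0]]'
python3 -c "
from h import *
plan(.5085,.2623,.082,22.2)"
```

```text
clock: 22.95
position: [0.5176, 0.2223, 0.2179]
ee_rot: [-0.304, 1.552, 0.304]
force: [1.0, 0.0, -0.2]
width: 0.227
clock: 23.35
position: [0.5079, 0.2528, 0.2184]
ee_rot: [-0.303, 1.552, 0.303]
force: [0.3, -0.1, -0.9]
width: 0.224
t 23.35 pos [0.5079 0.2528 0.2184] F [ 0.3327 -0.1141 -0.9302] w 0.224
tool z yaw 22.121677562560695 turn [-0.0014 -0.0022  0.0001] shift now-axes [0.1364 0.0086 0.0045] shift target-axes [0.1364 0.0086 0.0042]
```

```bash
python3 -m handwheel '[[0,0.0,0.0086,0.0042,0,0,0],[0,0.03,0,0,0,0,0],[0,0.03,0,0,0,0,0],[0,0.02,0,0,0,0,0],[0,0,0,0,0,0,0]]'
python3 -m handwheel '[[0,0.02,0,0,0,0,0],[0,0.02,0,0,0,0,0],[0,0.014,0,0,0,0,0],[0,0,0,0,0,0,0],[0,0,0,0,0,0,0]]'
python3 - <<'E'
from h import *
plan(.5085,.2623,.082,22.2)
im,d=snap('scene','s11');im2,d=snap('top','t11')
cv2.imwrite('pics/s11c.png',np.hstack([cv2.resize(im[150:270,360:480],(400,400)),cv2.resize(im2[140:260,170:290],(400,400))]))
E
```

```text
clock: 23.85
position: [0.507, 0.2626, 0.1363]
ee_rot: [-0.304, 1.555, 0.302]
force: [0.1, -1.0, -0.3]
width: 0.225
clock: 24.35
position: [0.5087, 0.2641, 0.0858]
ee_rot: [-0.303, 1.55, 0.305]
force: [-0.3, 0.3, -1.0]
width: 0.229
t 24.35 pos [0.5087 0.2641 0.0858] F [-0.3059  0.2978 -1.0243] w 0.229
tool z yaw 22.18861163768536 turn [-0.0002 -0.0003 -0.001 ] shift now-axes [ 0.0038 -0.0016 -0.0009] shift target-axes [ 0.0038 -0.0016 -0.0009]
```

No contact. Releasing, retracting upward and checking the bin.

```bash
python3 -m handwheel '[[0.42,0,0,0,0,0,0],[0.42,0,0,0,0,0,0],[0.42,0,0,0,0,0,0],[0.42,0,0,0,0,0,0],[0.42,-0.02,0,0,0,0,0],[0.42,-0.04,0,0,0,0,0],[0.42,-0.05,0,0,0,0,0],[0.42,-0.05,0,0,0,0,0],[0.42,0,0,-0.04,0,0,0],[0.42,0,0,-0.04,0,0,0]]'
python3 -m handwheel '[[0.42,0,-0.04,0,0,0,0],[0.42,0,-0.04,0,0,0,0],[0.42,0,-0.04,0,0,0,0],[0.42,0,-0.04,0,0,0,0],[0.42,0,0,0,0,0,0],[0.42,0,0,0,0,0,0],[0.42,0,0,0,0,0,0]]'
python3 - <<'E'
from h import *
plan(.5,.2,.2,22.2)
im,d=snap('scene','s12');im2,d=snap('top','t12');im3,d=snap('wrist','w12')
z=lambda i,s:cv2.resize(i,s,interpolation=cv2.INTER_CUBIC)
cv2.imwrite('pics/fin.png',np.vstack([np.hstack([z(im2[170:250,190:270],(400,300)),z(im[160:250,390:480],(400,300))]),np.hstack([z(im2[185:290,410:480],(300,300)),z(im3,(500,300))])]))
E
```

```text
clock: 25.45
position: [0.4348, 0.2341, 0.2467]
ee_rot: [-0.302, 1.547, 0.305]
force: [-0.1, 0.0, -1.2]
width: 0.42
clock: 26.15
position: [0.4944, 0.0866, 0.2449]
ee_rot: [-0.304, 1.55, 0.306]
force: [0.3, -0.0, 0.4]
width: 0.418
t 26.15 pos [0.4944 0.0866 0.2449] F [ 0.2923 -0.0393  0.4195] w 0.418
tool z yaw 22.273706521155184 turn [ 0.0013 -0.001  -0.0015] shift now-axes [0.045  0.1028 0.0482] shift target-axes [0.0449 0.1029 0.048 ]
```

View pics/fin.png

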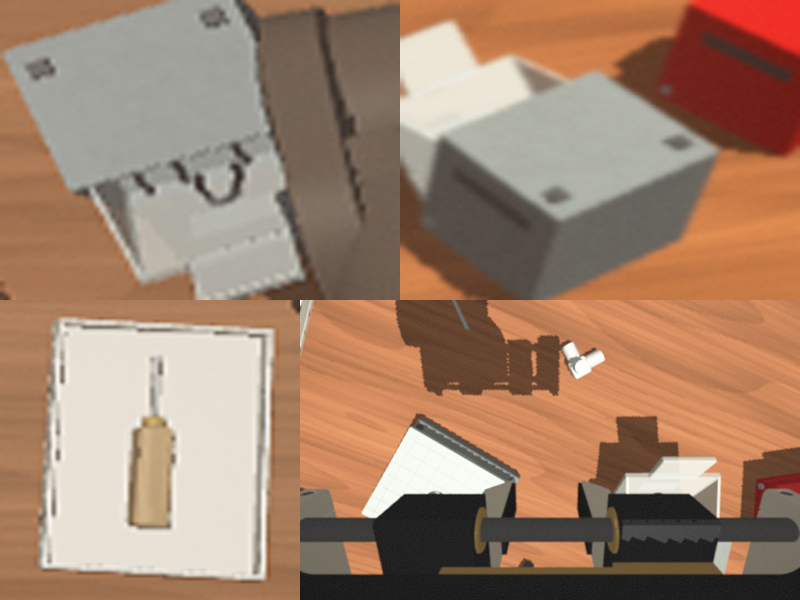

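The ring's loop is at (220,190) against the inside of the tilted bin's front wall, with the spares' leg ends beside it. The pick lies in the dish (150,440). Numeric check, then hand in.

Run:
```python
from h import *
th=.75
for u,v in((234,223),(230,217),(238,217)):
    p=pt('t12',u,v)-[.5511,.2797,.012]; a=p[:2]@[.926,.378];t=p[:2]@[-.378,.926]; print('bin xyz',a*np.cos(th)+p[2]*np.sin(th),t,-a*np.sin(th)+p[2]*np.cos(th))
g=ray('t12',410+150*70/300,185+(475-300)*.35,.028);h=ray('t12',410+155*70/300,185+(357-300)*.35,.018);print('pick',g,h)
for p in(g,h):
    e=p[:2]-[.4886,-.3338];c,s=np.cos(np.radians(-4.4)),np.sin(np.radians(-4.4));print('dish frame',e@[c,s],e@[-s,c])
A=cv2.absdiff(load('s12')[0],load('sc0')[0]).max(2)
for n,q in dict(prism=(.712,-.311,.04),oiler=(.753,-.217,.05),loupe=(.633,-.451,.03),c1=(.7435,.238,.02),c2=(.39,.092,.02),sq=(.78,.15,.01)).items():
    K,P=load('s12')[2:];c=P[:3,:3].T@(np.array(q)-P[:3,3]);u,v=(K@c/c[2])[:2].astype(int);print(n,A[v-8:v+9,u-8:u+9].mean())
s=observe();print(s['clock'],s['force'],s['width'],abs(s['dq']).max()); sign_off()
```

```text
bin xyz 0.0016479978627146029 0.001835034743966872 0.04945768901631499
bin xyz 0.00476298497046034 0.009660061749943142 0.016813533312736106
bin xyz 0.0022782117471977243 -0.012582403519180323 0.02881816858418957
pick [ 0.4583 -0.3254  0.028 ] [ 0.5778 -0.3369  0.018 ]
dish frame -0.03083369476365353 0.006033450017852286
dish frame 0.08917665797958484 0.003750202525351754
prism 4.70242214532872
oiler 5.550173010380623
loupe 3.4671280276816607
c1 5.044982698961937
c2 6.1211072664359865
sq 4.778546712802768
26.3 [-0.5243 -0.4307  0.1257] 0.417026385604115 0.004609548018581927
the job is handed in; nothing more can be done
```

The ring is off the spindle and in the tilt-out bin, the pick is back in the dish, and the job was handed in at 26.3 s of the 72 s allowed. I don't have a verdict, since handing in reports none.

**What I did**
- I took the pick from the dish, lowered its hook into the loop without contact and pulled the ring off level. The force peaked at about 14 N. The ring ended about 35 mm from its seat, and only the hook touched it up to then.
- I laid the pick back in the dish and pushed the bin forward by its tab to about 0.75 rad.
- I then gripped the ring by its loop on the tile and dropped it into the bin, which I left tilted.

**Last checks**
- **Ring:** its loop lies against the inside of the bin's front wall, about 50 mm up in the bin frame and within 13 mm of the middle. I did not measure its centre: that end of the ring points towards the bin floor under the case roof, out of the camera's view.
- **Pick:** the handle centre is at (-31, 6) mm and the hook end at (89, 4) mm in the dish frame, both well inside the walls. It lies flat, about 6 mm from where it started.
- **Other things on the table:** the scene picture around all six matches the one from the start.
- **Robot:** the arm was at rest and clear, with only noise-level force.

One thing disagreed: the two cameras placed the hook end up to 10 mm apart when I first picked the pick up. A closer reading of the pixels put the scene view back at the stated 120 mm, and the check above the ring confirmed it.

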